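# Draw the border strip from under the tiles and set it in the jig

## Robot

A 7-joint arm with a two-finger parallel gripper is mounted at the origin on the work surface. World frame = base frame: x ahead of the robot, y to its left, z up, the work surface at z = 0. Lengths are in m, angles in rad, forces in N, time in s.
With the tool pointing down it reaches from about 0.35 to 0.9 m from the base axis. Payload 19.9 kg.
Tool frame: the origin (TCP) lies at the very end of the fingers, on their centre line; the grasp point (between the pads) lies 19 mm behind it (bot.grip_depth is the distance from the TCP to the grasp point, in m); z points along the fingers, y is the direction in which the jaws open and shut (so a half turn about z gives the same grasp; the last joint's range is limited). The gripper opens to 94 mm and grips with 3 to 60 N. Pads are 16 mm wide; open, the fingers measure 119 mm over their backs; the gripper's body (75 mm by 177 mm) begins 78 mm behind the grasp point.
Start: joints at [-1.381, 0.417, -0.01, 1.614, 0.005, 1.111, -0.053], TCP at [0.143, 0.608, 0.182] pointing down, gripper open.
Joint ranges: [-2.81, 2.81], [-0.39, 2.02], [-1.27, 1.25], [0.06, 2.57], [-1.19, 4.33], [0.19, 2], [-2.82, 2.82]. Speed limits (rad/s): [1.89, 1.89, 2.39, 2.39, 3.01, 3.01, 3.01].

## Interface

Orientations are given as a unit quaternion [x, y, z, w].
In Python, from plant import readout, eyes, ticket, bot gives the robot as it stands.
- The arm moves only by the tool step_arm, never from a script. Its argument "series" is a list of rows, each an object with "hand": the finger opening in cm, from 0 to 9.4; "delta_pos": the shift along the tool's x, y, z in cm, a list of three; "rot": the turn, a rotation vector about the tool's x, y, z in degrees, a list of three. A call has 1 to 8 rows; each row shifts and turns the commanded pose from where the row before left it, along the tool's axes as they then stand; what a row does not reach is not made up. A row lasts 1/8 s, in which the tool goes at most 62.5 mm and 10.7 degrees, less where a joint would pass 70% of its speed; a pose out of reach is approached as far as the arm can. A call with a gripper value outside its range is refused whole. The fingers move at their own pace and stop on an object; the grip force is fixed at half the most. Time passes only in rows, so rows that do not move let the fingers close. It gives the time, the measured TCP pose, the force and the opening at its end, in the units of the state.
- readout.sense(): the state, without advancing time (a new reading comes with each control period).
- eyes.get_image(name): name is "side" or "top"; returns a dict with "color" (420x560x3 uint8, red, green, blue), "z_map" (420x560 float32, m along the optical axis (not along the pixel's ray), 0 where there is no reading), "intrinsics" (3x3 intrinsics, pixels), "R" (3x3) and "t" (3): a world point X has camera coordinates R X + t. Camera axes: x right, y down, z forward; pixel columns grow to the right and rows downward; lengths in m; the calibration is good to about 2 mm. A picture is of the moment at which its call begins.
- ticket.sign_off(): hands the job in, once; it reports no verdict.
The state is a dict: "clock": time; "qpos": joint angles; "joint_velocities": joint speeds; "joint_efforts": joint torques, N m; "eef_pos": TCP position; "eef_rot": TCP orientation; "force": force on the tool from outside, world axes, zero at the start; "torque": the same for the moment, N m; "finger_gap": opening from 0.0 (shut) to 1.0 (fully open).
Only numpy, scipy, OpenCV 4.12 (cv2) and the standard library are available. Lean on these libraries where they do the work, as an engineer would, in place of code of your own. Each camera call takes 0.05 s, during which the arm holds its last target. There are 200 camera calls.

## Task

Draw the long border strip out through the steel gate from under the stack of tiles, without pushing on or toppling the stack or jamming the strip in the gate, so that the tiles settle flat where they are. Then lay the strip on the setting jig and slide it fully home, its long side flush along the wooden rail and its end right up against the metal stop, so that it keeps the little touch pin pressed in once you let go. Feel for the stop gently, for it has been set to an unknown place and the strip's edge chips if rammed, and leave the cup, dish and hammer alone.

Things in the scene. Friction and masses are not known exactly. Their poses are not given: they have to be found in the camera images.
- strip: border strip to fetch: flat fired-clay bar, white glazed on top, 180 (x) x 50 (y) x 12 mm, 0.2 to 0.3 kg. Origin: centre of its underside, z up. It lies on the work surface under the stack, parallel to the gate's axes; its free end projects 70 to 82 mm out of the gate's -x side, to be gripped across its width. Both ends alike.
- tile0: lowest tile of the stack, resting on the strip: square clay tile, white glazed, 110 x 110 x 9 mm, about 0.2 kg. Origin: centre of its underside, 12 mm up at the start; it must end flat on the work surface, still behind the gate.
- tile1: middle tile of the stack, same as tile0 and lying on it.
- tile2: top tile of the stack, same as tile0; its upper face is 39 mm up at the start.
- gate: dark steel bridge fixed to the work surface, 40 mm high, 12 thick (x). Origin: on the surface, mid-opening; +x to the stack (tile centres 64 to 72 mm behind), the strip comes out to -x. Opening 54 wide, 15 mm high: strip has 2 mm at each side, 3 mm above; the bar holds the tiles back. 4 mm high foot plates beside it (|y| 57 to 85 mm) reach 39 mm forward (-x).
- jig: fixed plywood board 270 (x) x 130 (y) x 12 mm; origin: centre of its underside. Wooden rail on it: inner face at y = +25 mm, x = -110 to +15, 12 mm high above the board. Towards +x the adjustable stop; other sides open. A strip lying home has its centre at y = 0, long side along the rail, an end at the stop; its leading 55 mm or more project past the rail, with room for fingers.
- endblock: aluminium block fixed on the jig's +x end, 23 mm high above the board. Origin and axes as the jig's. On two rods it carries the stop: a block 50 (y) x 12 x 18 mm high above the board, whose flat face looks to -x and stands anywhere from x = 70 to 100 mm in the jig's frame. That distance is not reported: find it by feel (or sight). The stop does not give; over 18 N on it chips the strip.
- pin (a joint): brass touch pin, 6 mm thick, in the middle of the stop's face, 6.5 mm above the board, on a soft spring (0.1 to 0.25 N): 0 = free, standing 4 mm out of the face; 0.004 m = pressed flush by a strip that touches the face. It must stay pressed in by more than 2.5 mm.
- cup: white ceramic cup, 76 mm across, 85 mm high, standing beside the work; leave it alone. Origin: centre of its foot.
- dish: clay bowl, 84 mm across, 35 mm high; leave it alone. Origin: centre of its foot.
- hammer: hammer lying along its own x; leave it alone.
There are look-alikes about, which are no part of the job. Leave any black or purple look-alike of the strip alone.

How it is judged:
On the way, in this order (a step that is already met when the one before it is completed fails the run):
1. the strip is drawn out clear of the gate, the tiles still stacked behind it (x of strip in the frame of gate below -0.097 m and angle between each of tile0, tile1, tile2's own z axis and vertical below 0.3 rad), for 0.1 s.
2. lying on the jig, the strip has met the stop and presses its touch pin in (value of joint pin above 0.0025 m and z of strip in the frame of jig below 0.016 m), for 0.1 s.
At the end, for the whole second after the job is handed in: Strip flat and at rest on the jig, its end at the stop (touch pin pressed in over 2.5 mm), its side within 2 mm of the rail and parallel within 0.03 rad; the three tiles flat on one another on the work surface, at rest, centres 50 to 95 mm behind the gate and within 20 mm of its middle (value of joint pin above 0.0025 m and y of strip in the frame of jig between -0.002 and 0.002 m and z of strip in the frame of jig between 0.01 and 0.014 m and angle between the x axis of strip and the x axis of jig, either way round below 0.03 rad and angle between strip's own z axis and vertical below 0.03 rad and linear speed of each of strip, tile0, tile1, tile2 below 0.01 m/s and angle between each of tile0, tile1, tile2's own z axis and vertical below 0.04 rad and height (world z) of tile0 between -0.002 and 0.002 m and x of tile0 in the frame of gate between 0.05 and 0.095 m and y of tile0 in the frame of gate between -0.02 and 0.02 m and height (world z) of tile1 between 0.007 and 0.011 m and x of tile1 in the frame of gate between 0.05 and 0.095 m and y of tile1 in the frame of gate between -0.02 and 0.02 m and height (world z) of tile2 between 0.016 and 0.02 m and x of tile2 in the frame of gate between 0.05 and 0.095 m and y of tile2 in the frame of gate between -0.02 and 0.02 m).
It fails at once if a tile of the stack topples or slides off (tilts more than 0.5 rad, or ends more than 25 mm sideways of the gate's middle, or goes more than 100 mm behind it) (angle between any of tile0, tile1, tile2's own z axis and vertical above 0.5 rad or y of any of tile0, tile1, tile2 in the frame of gate above 0.025 m or y of any of tile0, tile1, tile2 in the frame of gate below -0.025 m or x of any of tile0, tile1, tile2 in the frame of gate above 0.1 m).
It fails at once if the strip is jammed against the gate with more than 15 N (contact force between strip and gate above 15 N).
It fails at once if the strip is rammed against the stop with more than 18 N (its edge chips) (contact force between strip and endblock above 18 N).
It fails at once if the robot pushes on the stack with more than 3 N (contact force between any of the fingers, the arm and tile0 above 3 N or contact force between any of the fingers, the arm and tile1 above 3 N or contact force between any of the fingers, the arm and tile2 above 3 N).
It fails at once if the cup, the dish or the hammer is moved by more than 15 mm (distance of any of cup, dish, hammer from where it was at the start of the episode above 0.015 m).
It also fails if it takes over 70 s, if anything falls off the work surface, if the arm or the gripper's body presses on something with over 40 N, if the wrist force passes 120 N, or if a joint passes its speed limit or range.

## Working session

There is one attempt and no reset: what is moved stays moved. The work goes in short steps, Python scripts to look and compute and a tool call to move; the robot and the scene stay as the last step left them, time stands still between calls to the robot, and variables do not carry over. Pictures are saved under pics/ and viewed, about 8 in all and at most 12, crops included, and the job is handed in when it is done.

Besides the shell and the picture viewer there is one more tool, called as name([rows], argument=value, ...), one row to a line, values as JSON. step_arm: Moves the arm, as the interface text tells. Its arguments: {"type":"object","properties":{"series":{"type":"array","items":{"type":"object","properties":{"hand":{"type":"number"},"delta_pos":{"type":"array","items":{"type":"number"}},"rot":{"type":"array","items":{"type":"number"}}}}}},"required":["series"]}

```bash
mkdir -p pics; cat > h.py <<'E'
import numpy as np, cv2
from plant import readout, eyes, ticket, bot
def grab(n):
    d=eyes.get_image(n); np.savez(f'pics/{n}.npz',**d); return d
def load(n): return dict(np.load(f'pics/{n}.npz'))
def pts(d):
    z=d['z_map']; K=d['intrinsics']; v,u=np.indices(z.shape)
    P=np.stack([(u-K[0,2])/K[0,0]*z,(v-K[1,2])/K[1,1]*z,z],-1)
    W=(P-d['t'])@d['R']; W[z==0]=np.nan; return W
def ray(d,u,v,h):
    K=d['intrinsics'];r=d['R'].T@np.array([(u-K[0,2])/K[0,0],(v-K[1,2])/K[1,1],1]);c=-d['R'].T@d['t']
    return c+r*(h-c[2])/r[2]
E
python3 - <<'E'
from h import *
for n in('top','side'):
    d=grab(n); cv2.imwrite(f'pics/{n}0.png',cv2.resize(d['color'][...,::-1],(784,588)))
    print(n,-d['R'].T@d['t'],d['R'].round(3).tolist())
print(readout.sense())
E
```

```text
top [0.36863102 0.00755568 0.95467719] [[-0.014, -1.0, -0.013], [-0.982, 0.016, -0.186], [0.187, 0.01, -0.982]]
side [0.35384889 0.5697068  0.65866064] [[-0.969, -0.247, -0.009], [-0.176, 0.713, -0.679], [0.174, -0.656, -0.734]]
{'clock': 0.1, 'qpos': array([-1.3814961 ,  0.41793446, -0.01031729,  1.61409016,  0.00471805,
        1.1106907 , -0.05300488]), 'joint_velocities': array([-7.67930327e-04, -1.87548455e-04,  7.78811791e-04, -1.69307403e-03,
       -8.50715151e-04,  5.01976629e-06, -5.25907796e-04]), 'joint_efforts': array([ 8.42858426e-04, -8.52600574e+01,  6.40154444e-01, -4.26708126e+01,
       -4.88591474e-02,  1.64316298e-02,  4.32615855e-05]), 'eef_pos': array([0.14290133, 0.60808079, 0.18178521]), 'eef_rot': array([ 1.15132162e-01,  9.93350031e-01, -5.49387022e-04, -1.54614174e-05]), 'force': array([-0.93697138,  0.07006089, -0.473897  ]), 'torque': array([ 0.02097938, -0.05792331,  0.04570946]), 'finger_gap': 1.0025362360297365}
```

View pics/top0.png

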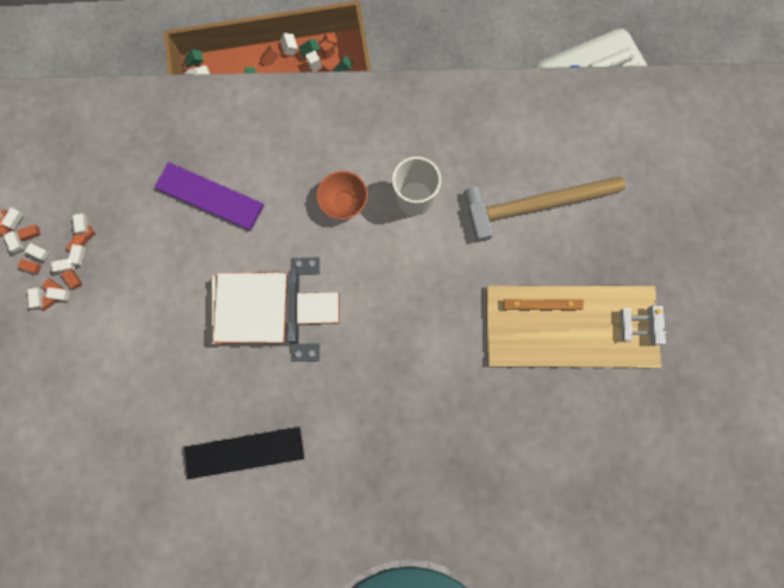

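View pics/side0.png

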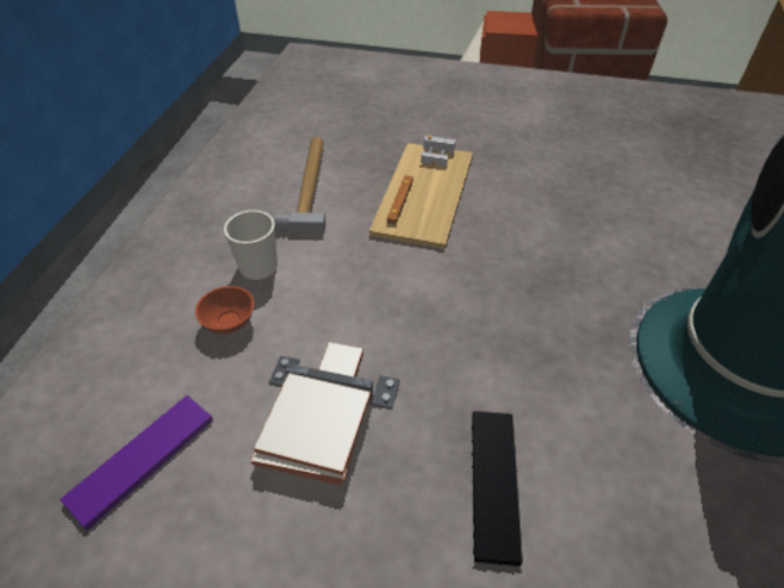

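Both views agree. The strip leaves the gate towards world −y (free end at top px 338,308), and the jig's +x also points to −y, with the rail on its +x world side and the stop at px 627,324. Next I'll measure these.

```bash
python3 - <<'E'
from h import *
d=load('top'); W=pts(d); c=d['color'].astype(int); hsv=cv2.cvtColor(d['color'],cv2.COLOR_RGB2HSV)
s=560/784
def box(x0,y0,x1,y1):
    m=np.zeros(c.shape[:2],bool); m[int(y0*s):int(y1*s),int(x0*s):int(x1*s)]=1; return m
def rect(name,m,h):
    m=cv2.morphologyEx(m.astype(np.uint8),cv2.MORPH_OPEN,np.ones((3,3)))
    cs=max(cv2.findContours(m,0,1)[0],key=cv2.contourArea)[:,0]
    P=np.array([ray(d,u,v,h)[:2] for u,v in cs]); r=cv2.minAreaRect((P*1000).astype(np.float32))
    print(name,'z med',np.nanmedian(W[...,2][m>0]).round(4),'rect mm',np.round(r[0],1),np.round(r[1],1),round(r[2],2)); print('  corners',cv2.boxPoints(r).round(1).tolist())
white=(c.min(-1)>150)&(hsv[...,1]<60)
rect('strip',white&box(299,285,350,330),.012)
rect('stack',white&box(205,265,288,350),.039)
dark=(c.max(-1)<95)
rect('foot1',dark&box(288,255,325,275),.004); rect('foot2',dark&box(288,343,325,365),.004)
rect('gate',dark&box(284,262,303,352),.040)
wood=(hsv[...,1]>70)
rect('jig',wood&box(470,275,680,375),.012)
rect('rail',(hsv[...,1]>70)&(c[...,0]<185)&(W[...,2]>.018)&box(490,290,600,318),.024)
rect('stop',(hsv[...,1]<50)&(c.min(-1)>110)&box(612,300,640,350),.030)
cv2.imwrite('pics/z1.png',np.vstack([cv2.resize(d['color'][190:260,140:260,::-1],(600,350),interpolation=0)[:,:],cv2.resize(d['color'][200:270,345:480,::-1],(600,250),interpolation=0)]))
E
```

```text
strip z med 0.0109 rect mm [534.4 136.8] [56.1 67.9] 0.91
  corners [[505.79998779296875, 170.3000030517578], [506.79998779296875, 102.4000015258789], [563.0, 103.30000305175781], [561.9000244140625, 171.1999969482422]]
stack z med 0.0383 rect mm [529.  244.8] [113.2 106.6] 89.12
  corners [[474.8999938964844, 189.0], [581.4000244140625, 187.39999389648438], [583.2000122070312, 300.6000061035156], [476.6000061035156, 302.20001220703125]]
foot1 z med 0.0028 rect mm [595.7 150.1] [13.9  4.7] 89.02
  corners [[593.2000122070312, 143.1999969482422], [597.9000244140625, 143.10000610351562], [598.2000122070312, 157.0], [593.4000244140625, 157.10000610351562]]Traceback (most recent call last):
  File "<stdin>", line 15, in <module>
  File "<stdin>", line 8, in rect
ValueError: max() iterable argument is empty
```

```bash
cat > m.py <<'E'
from h import *
s=560/784
def box(c,x0,y0,x1,y1):
    m=np.zeros(c.shape[:2],bool); m[int(y0*s):int(y1*s),int(x0*s):int(x1*s)]=1; return m
def rect(d,W,name,m,h):
    m=m.astype(np.uint8)
    cs=cv2.findContours(m,0,1)[0]
    if not len(cs): print(name,'none'); return
    cs=max(cs,key=cv2.contourArea)[:,0]
    P=np.array([ray(d,u,v,h)[:2] for u,v in cs]); r=cv2.minAreaRect((P*1000).astype(np.float32))
    print(name,'z',np.nanmedian(W[...,2][m>0]).round(4),'rect',np.round(r[0],1),np.round(r[1],1),round(r[2],2),'corners',cv2.boxPoints(r).round(0).astype(int).tolist())
E
python3 - <<'E'
from m import *
d=load('top'); W=pts(d); c=d['color'].astype(int); hsv=cv2.cvtColor(d['color'],cv2.COLOR_RGB2HSV); Z=W[...,2]
B=lambda *a:box(c,*a)
white=(c.min(-1)>180)&(hsv[...,1]<45)
rect(d,W,'strip',white&B(299,285,350,330),.012)
rect(d,W,'stack',white&B(205,265,288,350),.039)
rect(d,W,'gate',(c.max(-1)<100)&(Z>.03)&B(280,262,310,352),.040)
rect(d,W,'jig',(hsv[...,1]>70)&(Z>.006)&B(470,275,680,375),.012)
rect(d,W,'rail',(Z>.018)&B(490,290,600,318),.024)
rect(d,W,'stop',(Z>.018)&B(612,300,640,350),.030)
rect(d,W,'end',(Z>.018)&B(645,290,680,360),.035)
cv2.imwrite('pics/z1.png',np.vstack([cv2.resize(d['color'][178:262,140:260,::-1],(500,350),interpolation=0),cv2.resize(d['color'][200:270,345:480,::-1],(500,250),interpolation=0)]))
print(d['intrinsics'])
E
```

```text
strip z 0.0112 rect [531.1 140.5] [46.1 61. ] 0.23 corners [[508, 171], [508, 110], [554, 110], [554, 171]]
stack z 0.0383 rect [528.9 242.4] [106.4 106.5] 89.03 corners [[475, 190], [581, 188], [583, 295], [477, 296]]
gate z 0.0378 rect [530.9 176.9] [113.1  13.2] 0.96 corners [[474, 183], [474, 169], [588, 171], [587, 185]]
jig z 0.011 rect [ 495.  -265.9] [269.5 127.9] 89.04 corners [[429, -400], [557, -402], [561, -132], [433, -130]]
rail z 0.0227 rect [ 529.1 -219. ] [124.   15.7] 89.06 corners [[520, -281], [536, -281], [538, -157], [522, -157]]
stop z 0.0282 rect [ 493.7 -347.9] [30.3 49.3] 84.85 corners [[468, -361], [517, -365], [520, -335], [471, -331]]
end z 0.0321 rect [ 491.6 -385.9] [34.7 59. ] 89.07 corners [[462, -403], [521, -404], [521, -369], [462, -368]]
[[426.09785792   0.         281.02623773]
 [  0.         426.09785792 210.98581636]
 [  0.           0.           1.        ]]
```

View pics/z1.png

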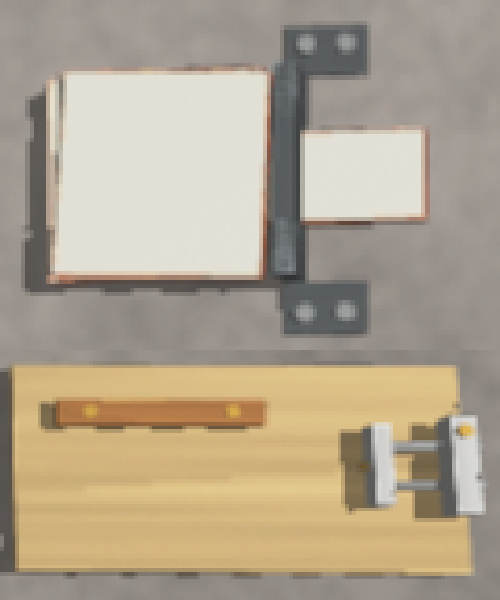

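Zoomed crop: the strip projects about 70 mm, with its free end at y≈0.109 and axis at x≈0.531. The stop face is near y≈−0.335, and both fixtures are turned about 1°. I'll start moving by turning the tool.

step_arm([
  {"rot": [0,0,9.5],"hand": 7.4,"delta_pos": [0,0,0]},
  {"rot": [0,0,9.5],"hand": 7.4,"delta_pos": [0,0,0]},
  {"rot": [0,0,9.5],"hand": 7.4,"delta_pos": [0,0,0]},
  {"rot": [0,0,9.5],"hand": 7.4,"delta_pos": [0,0,0]},
  {"rot": [0,0,9.5],"hand": 7.4,"delta_pos": [0,0,0]},
  {"rot": [0,0,9.5],"hand": 7.4,"delta_pos": [0,0,0]},
  {"rot": [0,0,9.5],"hand": 7.4,"delta_pos": [0,0,0]},
  {"rot": [0,0,9.5],"hand": 7.4,"delta_pos": [0,0,0]},
])

```text
clock: 1.1
eef_pos: [0.1429, 0.6082, 0.182]
eef_rot: [0.704, 0.71, -0.0, 0.0]
force: [0.5, -1.1, 0.2]
finger_gap: 0.786
```

```bash
cat >> h.py <<'E'
from scipy.spatial.transform import Rotation as Ro
def edge(d,p,q,h,half=.008,n=40,sat=False):
    """subpixel edge near world segment p-q at height h: gradient centroid across; returns fitted mid point, angle deg"""
    g=cv2.cvtColor(d['color'],cv2.COLOR_RGB2GRAY).astype(np.float32)
    if sat: g=cv2.cvtColor(d['color'],cv2.COLOR_RGB2HSV)[...,1].astype(np.float32)
    p,q=np.array(p,float),np.array(q,float); t=(q-p)/np.linalg.norm(q-p); nn=np.array([-t[1],t[0]])
    s=np.arange(-half,half,.0004); out=[]
    for a in np.linspace(0,1,n):
        X=(p+a*(q-p))[None]+s[:,None]*nn; X=np.c_[X,np.full(len(s),h)]
        C=(X@d['R'].T+d['t'])@d['intrinsics'].T; uv=(C[:,:2]/C[:,2:]).astype(np.float32)
        v=cv2.remap(g,uv[None,:,0],uv[None,:,1],1)[0]; G=np.abs(np.gradient(cv2.GaussianBlur(v[None],(1,1),0)[0]))
        k=G.argmax(); w=slice(max(0,k-6),k+7); out.append((p+a*(q-p))+nn*(s[w]*G[w]).sum()/G[w].sum())
    L=cv2.fitLine(np.float32(out),cv2.DIST_HUBER,0,1e-5,1e-5).ravel()
    return L[2:].round(4),round(float(np.degrees(np.arctan2(L[1],L[0])))%180,2)
def st():
    r=readout.sense();R=Ro.from_quat(r['eef_rot']).as_matrix()
    print(r['clock'],r['eef_pos'].round(4),'x',R[:,0].round(4),'y',R[:,1].round(4),'z',R[:,2].round(4),'q',r['qpos'].round(2),'F',r['force'].round(2),r['finger_gap'])
    return r,R
E
python3 - <<'E'
from h import *
st(); d=load('top')
print('strip sides',edge(d,(.556,.165),(.556,.115),.012),edge(d,(.506,.165),(.506,.115),.012))
print('strip end',edge(d,(.51,.108),(.55,.108),.012))
print('foot front L/R',edge(d,(.59,.132),(.61,.132),.004),edge(d,(.450,.132),(.470,.132),.004))
print('jig -x end',edge(d,(.44,-.131),(.55,-.131),.012),' sides',edge(d,(.43,-.15),(.428,-.38),.012),edge(d,(.56,-.15),(.558,-.38),.012))
print('rail inner',edge(d,(.521,-.17),(.519,-.27),.024,half=.006))
print('stop face',edge(d,(.475,-.333),(.515,-.333),.030,half=.006))
E
```

```text
1.1 [0.1429 0.6082 0.182 ] x [-8.1e-03  1.0e+00 -7.0e-04] y [ 1.0e+00  8.1e-03 -1.0e-04] z [-0.e+00 -7.e-04 -1.e+00] q [-1.57  0.42  0.25  1.62 -0.11  1.11 -1.29] F [ 0.54 -1.15  0.24] 0.7862579624574657
strip sides (array([0.5547, 0.1356], dtype=float32), 90.56) (array([0.506 , 0.1418], dtype=float32), 91.81)
strip end (array([0.5261, 0.1067], dtype=float32), 179.99)
foot front L/R (array([0.6008, 0.1384], dtype=float32), 0.73) (array([0.4581, 0.1379], dtype=float32), 0.31)
jig -x end (array([ 0.4958, -0.1311], dtype=float32), 178.97)  sides (array([ 0.4307, -0.2686], dtype=float32), 88.5) (array([ 0.5592, -0.2827], dtype=float32), 89.11)
rail inner (array([ 0.5176, -0.2287], dtype=float32), 88.87)
stop face (array([ 0.4943, -0.3385], dtype=float32), 0.06)
```

step_arm([
  {"delta_pos": [-3.5,2.8,0],"hand": 7.0,"rot": [0,0,0]},
  {"delta_pos": [-3.5,2.8,0],"hand": 7.0,"rot": [0,0,0]},
  {"delta_pos": [-3.5,2.8,0],"hand": 7.0,"rot": [0,0,0]},
  {"delta_pos": [-3.5,2.8,0],"hand": 7.0,"rot": [0,0,0]},
  {"delta_pos": [-3.5,2.8,0],"hand": 7.0,"rot": [0,0,0]},
  {"delta_pos": [-3.5,2.8,0],"hand": 7.0,"rot": [0,0,0]},
  {"delta_pos": [-3.5,2.8,0],"hand": 7.0,"rot": [0,0,0]},
  {"delta_pos": [-3.5,2.8,0],"hand": 7.0,"rot": [0,0,0]},
])

```text
clock: 2.1
eef_pos: [0.3714, 0.3302, 0.1823]
eef_rot: [0.702, 0.712, -0.0, -0.0]
force: [-0.0, 0.6, 0.8]
finger_gap: 0.746
```

step_arm([
  {"delta_pos": [-3.5,2.8,0],"hand": 7.0,"rot": [0,0,0]},
  {"delta_pos": [-3.5,2.8,0],"hand": 7.0,"rot": [0,0,0]},
  {"delta_pos": [-3.5,2.8,0],"hand": 7.0,"rot": [0,0,0]},
  {"delta_pos": [-3.5,2.8,2],"hand": 7.0,"rot": [0,0,0]},
  {"delta_pos": [-3.5,2.4,4],"hand": 7.0,"rot": [0,0,0]},
  {"delta_pos": [-2.6,2.2,4],"hand": 7.0,"rot": [0,0,0]},
  {"delta_pos": [0,0,2],"hand": 7.0,"rot": [0,0,0]},
  {"delta_pos": [0,0,0],"hand": 7.0,"rot": [0,0,0]},
])

```text
clock: 3.1
eef_pos: [0.5305, 0.132, 0.0611]
eef_rot: [0.703, 0.712, -0.001, -0.0]
force: [-0.7, 0.3, 0.4]
finger_gap: 0.746
```

```bash
python3 - <<'E'
from h import *
st()
d=grab('side'); cv2.imwrite('pics/side1.png',cv2.resize(d['color'][180:380,120:340,::-1],(770,600)[:2],interpolation=2))
E
```

```text
3.1 [0.5305 0.132  0.0611] x [-0.013   0.9999 -0.0014] y [ 0.9999  0.013  -0.0027] z [-0.0027 -0.0014 -1.    ] q [-0.7   0.47  0.5   1.92 -0.3   0.82 -0.02] F [-0.69  0.32  0.37] 0.7464590706627198
```

View pics/side1.png

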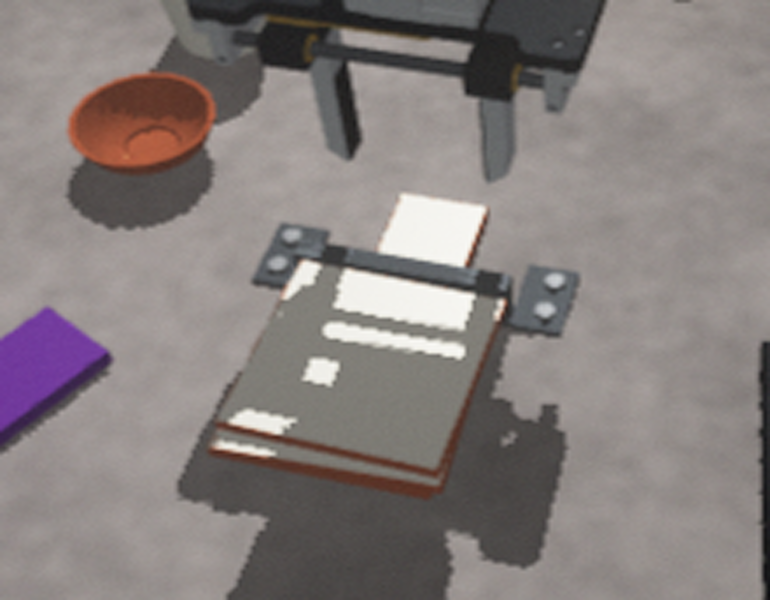

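Side view: the open fingers straddle the free end squarely, and the dish and foot plates are clear. I'll lower and close in stages.

step_arm([
  {"delta_pos": [0,0,2],"hand": 7.0,"rot": [0,0,0]},
  {"delta_pos": [0,0,2],"hand": 7.0,"rot": [0,0,0]},
  {"delta_pos": [0,0,1.2],"hand": 7.0,"rot": [0,0,0]},
  {"delta_pos": [0,0,0.4],"hand": 6.4,"rot": [0,0,0]},
  {"delta_pos": [0,0,0],"hand": 5.8,"rot": [0,0,0]},
  {"delta_pos": [0,0,0],"hand": 5.5,"rot": [0,0,0]},
])

```text
clock: 3.9
eef_pos: [0.5318, 0.1327, 0.007]
eef_rot: [0.702, 0.712, 0.0, 0.0]
force: [-0.1, -0.4, -0.7]
finger_gap: 0.59
```

step_arm([
  {"delta_pos": [0,0,0],"hand": 5.3,"rot": [0,0,0]},
  {"delta_pos": [0,0,0],"hand": 5.3,"rot": [0,0,0]},
])

```text
clock: 4.15
eef_pos: [0.5316, 0.1327, 0.0066]
eef_rot: [0.702, 0.712, 0.0, 0.0]
force: [-0.5, 0.5, -0.1]
finger_gap: 0.563
```

step_arm([
  {"delta_pos": [0,0,0],"hand": 5.2,"rot": [0,0,0]},
  {"delta_pos": [0,0,0],"hand": 5.2,"rot": [0,0,0]},
])

```text
clock: 4.4
eef_pos: [0.5314, 0.1326, 0.0064]
eef_rot: [0.702, 0.712, -0.0, 0.0]
force: [-0.3, 0.4, -0.2]
finger_gap: 0.555
```

step_arm([
  {"delta_pos": [0,0,0.2],"hand": 5.2,"rot": [0,0,0]},
  {"delta_pos": [0,0,0],"hand": 5.2,"rot": [0,0,0]},
  {"delta_pos": [0,0,0],"hand": 5.1,"rot": [0,0,0]},
  {"delta_pos": [0,0,0],"hand": 5.1,"rot": [0,0,0]},
])

```text
clock: 4.9
eef_pos: [0.5314, 0.1326, 0.0044]
eef_rot: [0.702, 0.712, -0.0, 0.0]
force: [-0.2, -1.3, -0.9]
finger_gap: 0.541
```

```bash
python3 - <<'E'
from h import *
st()
E
```

```text
4.9 [0.5314 0.1326 0.0044] x [-1.350e-02  9.999e-01 -1.000e-04] y [0.9999 0.0135 0.    ] z [ 0.e+00 -1.e-04 -1.e+00] q [-0.66  0.56  0.45  1.95 -0.36  0.71  0.03] F [-0.16 -1.3  -0.89] 0.5405195455105918
```

step_arm([
  {"delta_pos": [0,0,0],"hand": 5.0,"rot": [0,0,0]},
  {"delta_pos": [0,0,0],"hand": 4.8,"rot": [0,0,0]},
  {"delta_pos": [0,0,0],"hand": 4.0,"rot": [0,0,0]},
  {"delta_pos": [0,0,0],"hand": 4.0,"rot": [0,0,0]},
])

```text
clock: 5.4
eef_pos: [0.5314, 0.1326, 0.0044]
eef_rot: [0.702, 0.712, -0.0, 0.0]
force: [-0.1, 0.4, 0.4]
finger_gap: 0.428
```

```bash
python3 - <<'E'
from h import *
st()
d=grab('top')
print('strip sides',edge(d,(.556,.165),(.556,.145),.012),edge(d,(.506,.165),(.506,.145),.012))
print('strip end',edge(d,(.51,.108),(.55,.108),.012))
print('foot inner',edge(d,(.588,.145),(.588,.165),.004),edge(d,(.474,.145),(.474,.165),.004))
print('foot fronts',edge(d,(.59,.138),(.61,.138),.004),edge(d,(.450,.138),(.470,.138),.004))
E
```

```text
5.4 [0.5314 0.1326 0.0044] x [-1.360e-02  9.999e-01 -1.000e-04] y [0.9999 0.0136 0.    ] z [ 0.e+00 -1.e-04 -1.e+00] q [-0.66  0.56  0.45  1.95 -0.36  0.71  0.03] F [-0.07  0.4   0.41] 0.4275703874707165
strip sides (array([0.5596, 0.1547], dtype=float32), 80.77) (array([0.5027, 0.1533], dtype=float32), 65.86)
strip end (array([0.5294, 0.1105], dtype=float32), 167.31)
foot inner (array([0.5873, 0.1553], dtype=float32), 40.92) (array([0.4724, 0.1534], dtype=float32), 69.94)
foot fronts (array([0.6001, 0.1343], dtype=float32), 5.3) (array([0.4596, 0.1414], dtype=float32), 20.51)
```

The gap reads 40 mm, which is less than the strip's 50 mm width, so I'll check.

```bash
python3 - <<'E'
from h import *
d=grab('side'); a=d['color'][180:320,150:300,::-1]; t=load('top')['color'][150:270,150:280,::-1]
cv2.imwrite('pics/s2.png',np.hstack([cv2.resize(a,(400,400),interpolation=2),cv2.resize(t,(400,400),interpolation=2)]))
E
```

```text
(no output)
```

View pics/s2.png

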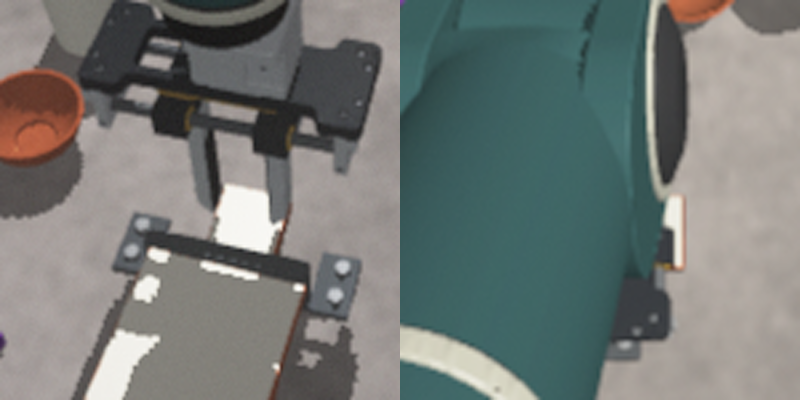

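The left finger looks to be at the strip's left edge, while the right one overlaps the strip. I'll compare projected tip positions with the picture, without viewing another image.

```bash
python3 - <<'E'
from h import *
r,R=st(); d=grab('side')
def pr(X):
    c=d['R']@X+d['t']; u=d['intrinsics']@c; u=u[:2]/u[2]; return u.round(1), ((u-[150,180])*[400/150,400/140]).round(0), round(float(c[2]),4)
for s in(-1,1):
  for z in (.0044,.014,.03): print(s,z,pr(r['eef_pos']+R[:,1]*s*.020+np.array([0,0,z-.0044])))
for p in [(.506,.165,.012),(.506,.108,.012),(.556,.108,.012),(.556,.165,.012)]: print(p,pr(np.array(p)))
W=pts(d); S=W[...,2]
# finger points between z .005 and .06 near grasp
m=(np.abs(W[...,1]-.1326)<.03)&(S>.02)&(S<.07)&(W[...,0]>.45)&(W[...,0]<.62)
for a in np.arange(.02,.07,.01):
    k=m&(np.abs(S-a)<.005); x=np.sort(W[k][:,0]); print(round(a,3),len(x),np.percentile(x,[0,10,25,50,75,90,100]).round(3) if len(x) else '')
w=(d['color'].min(-1)>190)&(np.abs(W[...,1]-.13)<.04)&(S<.03)&(W[...,0]<.6)&(W[...,0]>.45); print('white z',np.nanpercentile(S[w],[10,50,90]),np.nanpercentile(W[w][:,0],[1,99]),np.nanpercentile(W[w][:,1],[1,99]))
E
```

```text
5.5 [0.5315 0.1326 0.0044] x [-1.350e-02  9.999e-01 -1.000e-04] y [ 0.9999  0.0135 -0.    ] z [-0.e+00 -1.e-04 -1.e+00] q [-0.66  0.56  0.45  1.95 -0.36  0.71  0.03] F [0.01 0.42 0.42] 0.42786744878847394
-1 0.0044 (array([252.8, 261.8]), array([274., 234.]), 0.7949)
-1 0.014 (array([252.5, 258.8]), array([273., 225.]), 0.7878)
-1 0.03 (array([252.1, 253.8]), array([272., 211.]), 0.7761)
1 0.0044 (array([232.8, 257.9]), array([221., 222.]), 0.8015)
1 0.014 (array([232.4, 254.9]), array([220., 214.]), 0.7944)
1 0.03 (array([231.7, 249.9]), array([218., 200.]), 0.7827)
(0.506, 0.165, 0.012) (array([250.5, 274.1]), array([268., 269.]), 0.7669)
(0.506, 0.108, 0.012) (array([258.8, 250. ]), array([290., 200.]), 0.8043)
(0.556, 0.108, 0.012) (array([234.2, 245. ]), array([225., 186.]), 0.813)
(0.556, 0.165, 0.012) (array([224.8, 268.6]), array([199., 253.]), 0.7756)
0.02 0 
0.03 27 [0.502 0.506 0.51  0.552 0.553 0.556 0.561]
0.04 56 [0.499 0.5   0.503 0.531 0.554 0.56  0.563]
0.05 62 [0.499 0.499 0.503 0.551 0.553 0.559 0.564]
0.06 68 [0.499 0.499 0.502 0.53  0.553 0.56  0.563]
white z [0.01068888 0.01233784 0.01367169] [0.45680743 0.55870597] [0.0972252  0.15350652]
```

```bash
python3 - <<'E'
from h import *
d=load('side'); K=d['intrinsics']; c=-d['R'].T@d['t']; print(bot.grip_depth,[a for a in dir(bot) if a[0]!='_'])
def ry(u,v,y):
    r=d['R'].T@np.array([(u-K[0,2])/K[0,0],(v-K[1,2])/K[1,1],1]); return (c+r*(y-c[1])/r[1]).round(4)
for u,v in[(218.6,232.3),(260.6,240)]: print('TCP z .0611, y .132',ry(u,v,.132),ry(u,v,.140))
for u,v in[(150+275*.375,180+219*.35),(150+210*.375,180+208*.35)]: print('TCP z .0044',ry(u,v,.1326),ry(u,v,.1406))
E
```

```text
0.0188 ['PlanningError', 'grip_depth']
TCP z .0611, y .132 [0.5728 0.132  0.0748] [0.5688 0.14   0.0855]
TCP z .0611, y .132 [0.4937 0.132  0.0765] [0.4911 0.14   0.0871]
TCP z .0044 [0.5099 0.1326 0.0218] [0.507  0.1406 0.0335]
TCP z .0044 [0.5585 0.1326 0.0181] [0.5547 0.1406 0.0298]
```

The tips are really about 15–19 mm higher than the TCP reading suggests, so the fingers closed above the strip without touching it. I'll reopen, then feel downward for the table.

step_arm([
  {"delta_pos": [0,0,0],"hand": 6.4,"rot": [0,0,0]},
  {"delta_pos": [0,0,0],"hand": 6.4,"rot": [0,0,0]},
  {"delta_pos": [0,0,0.3],"hand": 6.4,"rot": [0,0,0]},
  {"delta_pos": [0,0,0.3],"hand": 6.4,"rot": [0,0,0]},
  {"delta_pos": [0,0,0.2],"hand": 6.4,"rot": [0,0,0]},
  {"delta_pos": [0,0,0],"hand": 6.4,"rot": [0,0,0]},
])

```text
clock: 6.3
eef_pos: [0.5313, 0.1325, -0.0039]
eef_rot: [0.702, 0.712, -0.0, -0.0]
force: [-0.2, -0.7, 0.1]
finger_gap: 0.68
```

```bash
python3 - <<'E'
from h import *
st(); d=grab('side'); W=pts(d); S=W[...,2]
for s,lo,hi in (('R',.48,.515),('L',.545,.585)):
    m=(np.abs(W[...,1]-.1326)<.02)&(W[...,0]>lo)&(W[...,0]<hi)&(d['color'].max(-1)<150)
    h=np.histogram(S[m],np.arange(-.004,.05,.004)); print(s,h[0])
cv2.imwrite('pics/s3.png',cv2.resize(d['color'][200:300,180:300,::-1],(720,600),interpolation=2))
E
```

```text
6.3 [ 0.5313  0.1325 -0.0039] x [-1.350e-02  9.999e-01 -2.000e-04] y [ 9.999e-01  1.350e-02 -3.000e-04] z [-3.e-04 -2.e-04 -1.e+00] q [-0.65  0.58  0.44  1.95 -0.37  0.7   0.03] F [-0.19 -0.73  0.1 ] 0.6798572625964515
R [25 36  5  7  6  0  4  3 12  7 10 10 11]
L [10 19  0  0  0  2  9 10 14 12 13 11 14]
```

View pics/s3.png

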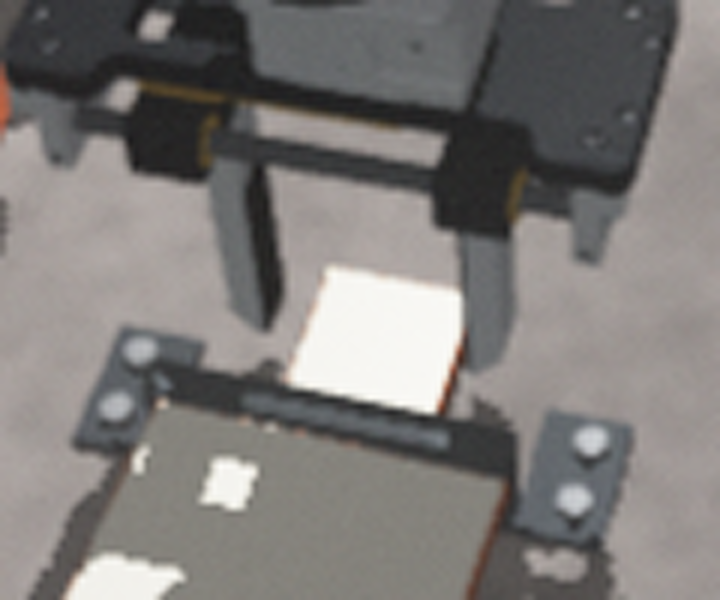

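The view shows fingers on either side of the strip, tips still well above the table. Contact-free at TCP reading −4 mm confirms the offset, so I'll continue down gently.

step_arm([
  {"delta_pos": [0,0,0.3],"hand": 6.0,"rot": [0,0,0]},
  {"delta_pos": [0,0,0.3],"hand": 6.0,"rot": [0,0,0]},
  {"delta_pos": [0,0,0],"hand": 6.0,"rot": [0,0,0]},
])

```text
clock: 6.72
eef_pos: [0.5313, 0.1325, -0.0099]
eef_rot: [0.702, 0.712, -0.0, -0.0]
force: [-0.3, -0.3, 0.1]
finger_gap: 0.64
```

step_arm([
  {"delta_pos": [0,0,0.2],"hand": 6.0,"rot": [0,0,0]},
  {"delta_pos": [0,0,0.1],"hand": 6.0,"rot": [0,0,0]},
  {"delta_pos": [0,0,0],"hand": 6.0,"rot": [0,0,0]},
])

```text
clock: 7.1
eef_pos: [0.5314, 0.1326, -0.0127]
eef_rot: [0.702, 0.712, -0.0, 0.0]
force: [0.3, 0.2, -0.2]
finger_gap: 0.636
```

step_arm([
  {"delta_pos": [0,0,0.1],"hand": 5.8,"rot": [0,0,0]},
  {"delta_pos": [0,0,0.1],"hand": 5.8,"rot": [0,0,0]},
  {"delta_pos": [0,0,0],"hand": 5.8,"rot": [0,0,0]},
])

```text
clock: 7.48
eef_pos: [0.5314, 0.1326, -0.0147]
eef_rot: [0.702, 0.712, -0.0, -0.0]
force: [0.6, -0.4, -0.8]
finger_gap: 0.611
```

step_arm([
  {"delta_pos": [0,0,0.1],"hand": 5.5,"rot": [0,0,0]},
  {"delta_pos": [0,0,0],"hand": 5.4,"rot": [0,0,0]},
  {"delta_pos": [0,0,0],"hand": 5.3,"rot": [0,0,0]},
  {"delta_pos": [0,0,0],"hand": 5.3,"rot": [0,0,0]},
])

```text
clock: 7.98
eef_pos: [0.5315, 0.1326, -0.0156]
eef_rot: [0.702, 0.712, -0.0, 0.0]
force: [0.7, -1.4, -0.2]
finger_gap: 0.566
```

step_arm([
  {"delta_pos": [0,0,0],"hand": 5.2,"rot": [0,0,0]},
  {"delta_pos": [0,0,0],"hand": 5.2,"rot": [0,0,0]},
])

```text
clock: 8.22
eef_pos: [0.5314, 0.1326, -0.0156]
eef_rot: [0.702, 0.712, -0.0, 0.0]
force: [-0.6, -0.7, 0.7]
finger_gap: 0.55
```

step_arm([
  {"delta_pos": [0,0,0],"hand": 5.1,"rot": [0,0,0]},
  {"delta_pos": [0,0,0],"hand": 5.1,"rot": [0,0,0]},
])

```text
clock: 8.48
eef_pos: [0.531, 0.1326, -0.0157]
eef_rot: [0.702, 0.712, -0.0, -0.0]
force: [-3.6, 0.4, 2.3]
finger_gap: 0.544
```

step_arm([
  {"delta_pos": [0,0,0],"hand": 5.05,"rot": [0,0,0]},
  {"delta_pos": [0,0,0],"hand": 5.0,"rot": [0,0,0]},
])

```text
clock: 8.72
eef_pos: [0.5314, 0.1325, -0.0157]
eef_rot: [0.702, 0.712, -0.0, 0.0]
force: [-2.2, -1.0, 1.3]
finger_gap: 0.529
```

step_arm([
  {"delta_pos": [0,-0.04,0],"hand": 4.8,"rot": [0,0,0]},
  {"delta_pos": [0,0,0],"hand": 4.5,"rot": [0,0,0]},
  {"delta_pos": [0,0,0],"hand": 4.5,"rot": [0,0,0]},
])

```text
clock: 9.1
eef_pos: [0.5312, 0.1325, -0.0156]
eef_rot: [0.702, 0.712, 0.0, 0.0]
force: [1.0, -1.6, -1.0]
finger_gap: 0.526
```

```bash
python3 - <<'E'
from h import *
r,R=st(); print(r['torque'])
E
```

```text
9.1 [ 0.5312  0.1325 -0.0156] x [-1.350e-02  9.999e-01 -2.000e-04] y [9.999e-01 1.350e-02 3.000e-04] z [ 3.e-04 -2.e-04 -1.e+00] q [-0.64  0.59  0.43  1.95 -0.38  0.67  0.04] F [ 0.96 -1.56 -1.03] 0.5256464322333592
[-0.36677154  0.03125652 -0.02339949]
```

step_arm([
  {"delta_pos": [-0.2,0,0],"hand": 4.5,"rot": [0,0,0]},
  {"delta_pos": [-0.3,0,0],"hand": 4.5,"rot": [0,0,0]},
  {"delta_pos": [-0.3,0,0],"hand": 4.5,"rot": [0,0,0]},
  {"delta_pos": [-0.3,0,0],"hand": 4.5,"rot": [0,0,0]},
])

```text
clock: 9.6
eef_pos: [0.5312, 0.1221, -0.0156]
eef_rot: [0.702, 0.712, 0.0, -0.0]
force: [0.5, 8.3, -3.5]
finger_gap: 0.526
```

step_arm([
  {"delta_pos": [-0.3,0,0],"hand": 4.5,"rot": [0,0,0]},
  {"delta_pos": [-0.3,0,0],"hand": 4.5,"rot": [0,0,0]},
  {"delta_pos": [-0.3,0,0],"hand": 4.5,"rot": [0,0,0]},
  {"delta_pos": [-0.3,0,0],"hand": 4.5,"rot": [0,0,0]},
])

```text
clock: 10.1
eef_pos: [0.5313, 0.1107, -0.0156]
eef_rot: [0.702, 0.712, 0.0, -0.0]
force: [-0.8, 10.0, -3.6]
finger_gap: 0.525
```

step_arm([
  {"delta_pos": [-0.3,0,0],"hand": 4.5,"rot": [0,0,0]},
  {"delta_pos": [-0.3,0,0],"hand": 4.5,"rot": [0,0,0]},
  {"delta_pos": [-0.3,0,0],"hand": 4.5,"rot": [0,0,0]},
  {"delta_pos": [-0.3,0,0],"hand": 4.5,"rot": [0,0,0]},
  {"delta_pos": [-0.3,0,0],"hand": 4.5,"rot": [0,0,0]},
  {"delta_pos": [-0.3,0,0],"hand": 4.5,"rot": [0,0,0]},
])

```text
clock: 10.85
eef_pos: [0.5316, 0.093, -0.0156]
eef_rot: [0.702, 0.712, 0.001, -0.001]
force: [-0.1, 12.2, -2.7]
finger_gap: 0.525
```

```bash
python3 - <<'E'
from h import *
st(); d=grab('side')
cv2.imwrite('pics/s4.png',cv2.resize(d['color'][160:360,130:330,::-1],(600,600),interpolation=2))
E
```

```text
10.85 [ 0.5316  0.093  -0.0156] x [-0.0146  0.9999  0.0016] y [0.9999 0.0146 0.    ] z [ 0.      0.0016 -1.    ] q [-0.57  0.58  0.43  1.97 -0.38  0.66  0.12] F [-0.12 12.15 -2.69] 0.5248432482254414
```

View pics/s4.png

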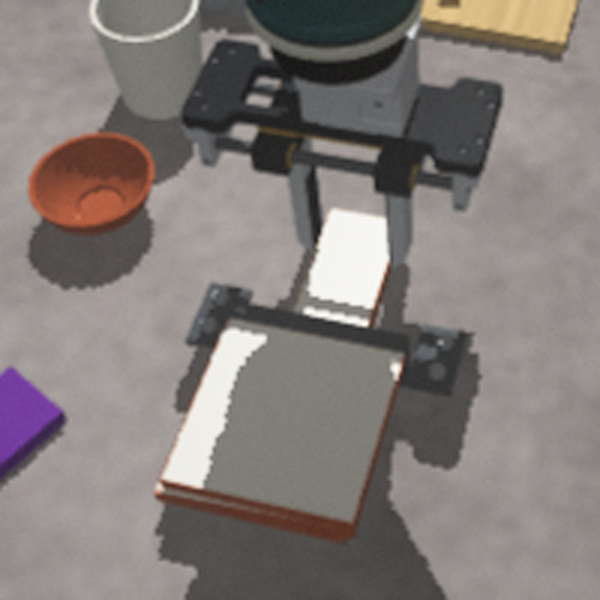

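The strip follows and the stack is still square behind the gate. The dish and cup are clear. I'll keep drawing.

step_arm([
  {"delta_pos": [-0.3,0,0],"hand": 4.5,"rot": [0,0,0]},
  {"delta_pos": [-0.3,0,0],"hand": 4.5,"rot": [0,0,0]},
  {"delta_pos": [-0.3,0,0],"hand": 4.5,"rot": [0,0,0]},
  {"delta_pos": [-0.3,0,0],"hand": 4.5,"rot": [0,0,0]},
  {"delta_pos": [-0.3,0,0],"hand": 4.5,"rot": [0,0,0]},
  {"delta_pos": [-0.3,0,0],"hand": 4.5,"rot": [0,0,0]},
])

```text
clock: 11.65
eef_pos: [0.5319, 0.0751, -0.0155]
eef_rot: [0.702, 0.712, 0.001, -0.001]
force: [0.4, 11.8, -2.2]
finger_gap: 0.525
```

step_arm([
  {"delta_pos": [-0.3,0,0],"hand": 4.5,"rot": [0,0,0]},
  {"delta_pos": [-0.3,0,0],"hand": 4.5,"rot": [0,0,0]},
  {"delta_pos": [-0.3,0,0],"hand": 4.5,"rot": [0,0,0]},
  {"delta_pos": [-0.3,0,0],"hand": 4.5,"rot": [0,0,0]},
  {"delta_pos": [-0.3,0,0],"hand": 4.5,"rot": [0,0,0]},
  {"delta_pos": [-0.3,0,0],"hand": 4.5,"rot": [0,0,0]},
])

```text
clock: 12.4
eef_pos: [0.5321, 0.055, -0.0156]
eef_rot: [0.702, 0.712, -0.0, 0.0]
force: [1.0, 2.2, -1.2]
finger_gap: 0.531
```

```bash
python3 - <<'E'
from h import *
r,R=st(); print(r['torque'].round(2))
E
```

```text
12.4 [ 0.5321  0.055  -0.0156] x [-1.310e-02  9.999e-01 -3.000e-04] y [9.999e-01 1.310e-02 1.000e-04] z [ 1.e-04 -3.e-04 -1.e+00] q [-0.5   0.58  0.43  1.98 -0.38  0.66  0.18] F [ 0.98  2.22 -1.22] 0.5308368040393858
[0.29 0.06 0.02]
```

step_arm([
  {"delta_pos": [-0.3,0,0],"hand": 4.5,"rot": [0,0,0]},
  {"delta_pos": [-0.3,0,0],"hand": 4.5,"rot": [0,0,0]},
  {"delta_pos": [-0.3,0,0],"hand": 4.5,"rot": [0,0,0]},
  {"delta_pos": [-0.3,0,0],"hand": 4.5,"rot": [0,0,0]},
  {"delta_pos": [-0.3,0,0],"hand": 4.5,"rot": [0,0,0]},
  {"delta_pos": [-0.3,0,0],"hand": 4.5,"rot": [0,0,0]},
  {"delta_pos": [-0.3,0,0],"hand": 4.5,"rot": [0,0,0]},
  {"delta_pos": [-0.3,0,0],"hand": 4.5,"rot": [0,0,0]},
])

```text
clock: 13.4
eef_pos: [0.5324, 0.0314, -0.0156]
eef_rot: [0.702, 0.712, -0.0, 0.0]
force: [0.5, 1.4, -1.1]
finger_gap: 0.524
```

step_arm([
  {"delta_pos": [-0.3,0,0],"hand": 4.5,"rot": [0,0,0]},
  {"delta_pos": [-0.3,0,0],"hand": 4.5,"rot": [0,0,0]},
  {"delta_pos": [-0.3,0,0],"hand": 4.5,"rot": [0,0,0]},
  {"delta_pos": [-0.3,0,0],"hand": 4.5,"rot": [0,0,0]},
  {"delta_pos": [-0.3,0,0],"hand": 4.5,"rot": [0,0,0]},
  {"delta_pos": [-0.3,0,0],"hand": 4.5,"rot": [0,0,0]},
  {"delta_pos": [-0.3,0,0],"hand": 4.5,"rot": [0,0,0]},
  {"delta_pos": [-0.3,0,0],"hand": 4.5,"rot": [0,0,0]},
])

```text
clock: 14.4
eef_pos: [0.5328, 0.0074, -0.0156]
eef_rot: [0.702, 0.712, -0.0, 0.0]
force: [0.2, -0.7, -1.4]
finger_gap: 0.525
```

```bash
python3 - <<'E'
from h import *
st(); d=grab('side')
cv2.imwrite('pics/s5.png',cv2.resize(d['color'][120:350,130:360,::-1],(600,600),interpolation=2))
E
```

```text
14.4 [ 0.5328  0.0074 -0.0156] x [-1.360e-02  9.999e-01 -1.000e-04] y [9.999e-01 1.360e-02 1.000e-04] z [ 1.e-04 -1.e-04 -1.e+00] q [-0.42  0.58  0.43  1.99 -0.38  0.65  0.27] F [ 0.24 -0.66 -1.38] 0.5252470396021641
```

View pics/s5.png

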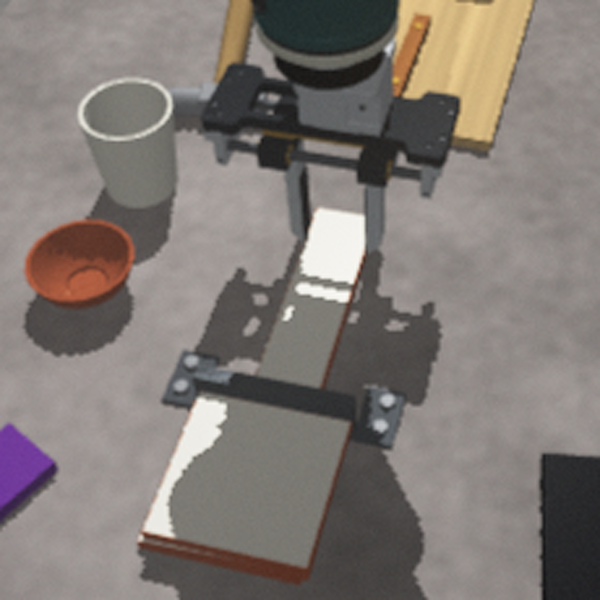

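The strip is almost wholly out and the stack has settled behind the gate. I'll pull 2 cm more, lift, and measure the strip in the grip.

step_arm([
  {"delta_pos": [-0.5,0,0],"hand": 4.5,"rot": [0,0,0]},
  {"delta_pos": [-0.5,0,0],"hand": 4.5,"rot": [0,0,0]},
  {"delta_pos": [-0.5,0,0],"hand": 4.5,"rot": [0,0,0]},
  {"delta_pos": [-0.5,0,0],"hand": 4.5,"rot": [0,0,0]},
  {"delta_pos": [0,0,-1],"hand": 4.5,"rot": [0,0,0]},
  {"delta_pos": [0,0,-2],"hand": 4.5,"rot": [0,0,0]},
  {"delta_pos": [0,0,-2],"hand": 4.5,"rot": [0,0,0]},
  {"delta_pos": [0,0,0],"hand": 4.5,"rot": [0,0,0]},
])

```text
clock: 15.45
eef_pos: [0.534, -0.0121, 0.0358]
eef_rot: [0.702, 0.712, 0.001, 0.001]
force: [-0.5, 0.5, -2.3]
finger_gap: 0.525
```

```bash
python3 - <<'E'
from h import *
r,R=st(); print(r['torque'].round(2))
d=grab('side'); W=pts(d); c=d['color'].astype(int); S=W[...,2]; hsv=cv2.cvtColor(d['color'],cv2.COLOR_RGB2HSV)
m=(W[...,2]>.03)&(W[...,2]<.09)&(W[...,0]>.48)&(W[...,0]<.58)&(W[...,1]>-.08)&(W[...,1]<.165)
m&=(hsv[...,1]<60)&(c.min(-1)>80)
Q=W[m]; 
for y in np.arange(-.07,.17,.02):
    k=np.abs(Q[:,1]-y)<.01; 
    if k.sum()>5: print(round(y,2),k.sum(),'z',np.median(Q[k,2]).round(4),'x',np.percentile(Q[k,0],[3,97]).round(4))
print('y range',np.percentile(Q[:,1],[1,99]))
t=(np.abs(W[...,0]-.53)<.04)&(W[...,1]>.20)&(W[...,1]<.29); print('stack z',np.nanpercentile(S[t],[10,50,90]))
E
```

```text
15.45 [ 0.534  -0.0121  0.0358] x [-1.380e-02  9.999e-01  4.000e-04] y [0.9999 0.0138 0.0026] z [ 2.6e-03  4.0e-04 -1.0e+00] q [-0.42  0.49  0.48  1.97 -0.33  0.75  0.27] F [-0.52  0.53 -2.26] 0.5252062655020892
[-0.25  0.04 -0.06]
-0.03 134 z 0.0642 x [0.5154 0.557 ]
-0.01 286 z 0.0649 x [0.4971 0.5681]
0.01 184 z 0.0632 x [0.5084 0.5563]
0.03 187 z 0.0624 x [0.5096 0.5559]
0.05 190 z 0.0621 x [0.5103 0.5554]
0.07 202 z 0.0614 x [0.5101 0.5555]
0.09 206 z 0.061 x [0.51   0.5547]
0.11 219 z 0.0604 x [0.5098 0.5544]
0.13 218 z 0.0599 x [0.5091 0.5537]
y range [-0.03564152  0.13794205]
stack z [0.02595553 0.02733676 0.02870389]
```

Stack top reads 27 mm, meaning three tiles flat. The strip is gripped 25 mm from its leading end. I'll carry it to just short of the stop, about 5 mm off the rail.

step_arm([
  {"delta_pos": [0,0,0],"hand": 4.5,"rot": [0,0,1.75]},
  {"delta_pos": [-1.5,-0.2,0],"hand": 4.5,"rot": [0,0,0]},
  {"delta_pos": [-2.8,-0.4,0],"hand": 4.5,"rot": [0,0,0]},
  {"delta_pos": [-3,-0.4,0],"hand": 4.5,"rot": [0,0,0]},
  {"delta_pos": [-3,-0.4,0],"hand": 4.5,"rot": [0,0,0]},
  {"delta_pos": [-3,-0.4,0],"hand": 4.5,"rot": [0,0,0]},
  {"delta_pos": [-3,-0.4,0],"hand": 4.5,"rot": [0,0,0]},
  {"delta_pos": [-3,-0.4,0],"hand": 4.5,"rot": [0,0,0]},
])

```text
clock: 16.5
eef_pos: [0.5027, -0.207, 0.034]
eef_rot: [0.713, 0.701, -0.0, -0.0]
force: [0.5, 1.0, -1.6]
finger_gap: 0.523
```

step_arm([
  {"delta_pos": [-3,-0.4,0],"hand": 4.5,"rot": [0,0,0]},
  {"delta_pos": [-3,-0.4,0],"hand": 4.5,"rot": [0,0,0]},
  {"delta_pos": [-2.5,-0.4,0],"hand": 4.5,"rot": [0,0,0]},
  {"delta_pos": [-1,-0.2,0],"hand": 4.5,"rot": [0,0,0]},
  {"delta_pos": [0,0,0],"hand": 4.5,"rot": [0,0,0]},
  {"delta_pos": [0,0,0],"hand": 4.5,"rot": [0,0,0]},
])

```text
clock: 17.25
eef_pos: [0.4883, -0.2986, 0.0342]
eef_rot: [0.713, 0.701, 0.0, -0.0]
force: [0.2, 0.3, -1.5]
finger_gap: 0.525
```

```bash
python3 - <<'E'
from h import *
r,R=st(); print(r['torque'].round(2))
d=grab('top'); e=grab('side')
cv2.imwrite('pics/t6.png',np.hstack([cv2.resize(d['color'][180:280,330:480,::-1],(450,300),interpolation=2),cv2.resize(e['color'][60:220,200:360,::-1],(300,300),interpolation=2)]))
E
```

```text
17.25 [ 0.4883 -0.2986  0.0342] x [1.590e-02 9.999e-01 5.000e-04] y [ 9.999e-01 -1.590e-02 -2.000e-04] z [-2.e-04  5.e-04 -1.e+00] q [ 0.11  0.56  0.5   1.88 -0.36  0.8   0.79] F [ 0.18  0.34 -1.47] 0.5254822414598112
[-0.21  0.11 -0.07]
```

View pics/t6.png

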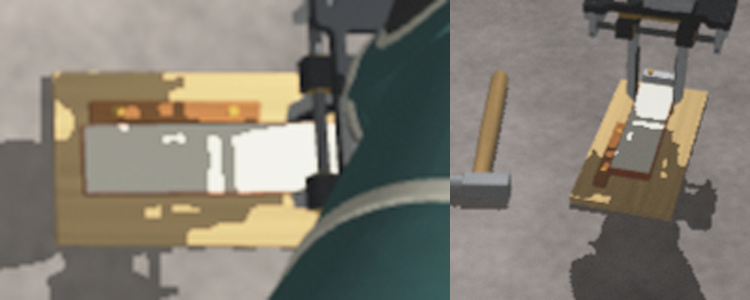

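Strip is over the jig, parallel to the rail with a small gap (top view: strip's upper edge just below the rail) and short of the stop. I'll lower it gently.

step_arm([
  {"delta_pos": [0,0,1],"hand": 4.5,"rot": [0,0,0]},
  {"delta_pos": [0,0,1],"hand": 4.5,"rot": [0,0,0]},
  {"delta_pos": [0,0,0.8],"hand": 4.5,"rot": [0,0,0]},
  {"delta_pos": [0,0,0.3],"hand": 4.5,"rot": [0,0,0]},
  {"delta_pos": [0,0,0.2],"hand": 4.5,"rot": [0,0,0]},
  {"delta_pos": [0,0,0],"hand": 4.5,"rot": [0,0,0]},
])

```text
clock: 18.1
eef_pos: [0.4882, -0.2997, 0.0015]
eef_rot: [0.713, 0.701, -0.0, 0.0]
force: [-0.5, -0.2, -1.8]
finger_gap: 0.522
```

step_arm([
  {"delta_pos": [0,0,0.2],"hand": 4.5,"rot": [0,0,0]},
  {"delta_pos": [0,0,0.1],"hand": 4.5,"rot": [0,0,0]},
  {"delta_pos": [0,0,0],"hand": 4.5,"rot": [0,0,0]},
])

```text
clock: 18.48
eef_pos: [0.4882, -0.2997, -0.0016]
eef_rot: [0.713, 0.701, -0.0, 0.0]
force: [-0.6, 0.1, -1.8]
finger_gap: 0.53
```

step_arm([
  {"delta_pos": [0,0,0.1],"hand": 4.5,"rot": [0,0,0]},
  {"delta_pos": [0,0,0],"hand": 4.5,"rot": [0,0,0]},
])

```text
clock: 18.73
eef_pos: [0.4881, -0.2997, -0.0026]
eef_rot: [0.713, 0.701, -0.0, 0.0]
force: [0.4, -0.4, -1.0]
finger_gap: 0.528
```

step_arm([
  {"delta_pos": [0,0,0.1],"hand": 4.5,"rot": [0,0,0]},
  {"delta_pos": [0,0,0],"hand": 4.5,"rot": [0,0,0]},
])

```text
clock: 18.98
eef_pos: [0.4881, -0.2997, -0.0036]
eef_rot: [0.713, 0.701, -0.0, 0.0]
force: [-0.1, -1.0, -1.1]
finger_gap: 0.528
```

step_arm([
  {"delta_pos": [0,0,0.05],"hand": 4.5,"rot": [0,0,0]},
  {"delta_pos": [0,0,0],"hand": 4.5,"rot": [0,0,0]},
])

```text
clock: 19.23
eef_pos: [0.4882, -0.2997, -0.0037]
eef_rot: [0.713, 0.701, 0.0, 0.0]
force: [-2.4, 0.3, 7.6]
finger_gap: 0.528
```

```bash
python3 - <<'E'
from h import *
r,R=st(); print(r['torque'].round(2))
E
```

```text
19.225 [ 0.4882 -0.2997 -0.0037] x [0.017  0.9999 0.    ] y [ 9.999e-01 -1.700e-02  2.000e-04] z [ 2.e-04  0.e+00 -1.e+00] q [ 0.14  0.62  0.47  1.89 -0.4   0.73  0.82] F [-2.4   0.32  7.55] 0.5281607560333802
[ 0.23  0.7  -0.01]
```

Landed on the board (Fz 7.6 N). I'll ease up slightly, then feel for the rail.

step_arm([
  {"delta_pos": [0,0,-0.03],"hand": 4.5,"rot": [0,0,0]},
  {"delta_pos": [0,0.1,0],"hand": 4.5,"rot": [0,0,0]},
  {"delta_pos": [0,0.1,0],"hand": 4.5,"rot": [0,0,0]},
  {"delta_pos": [0,0,0],"hand": 4.5,"rot": [0,0,0]},
])

```text
clock: 19.73
eef_pos: [0.4899, -0.2998, -0.0037]
eef_rot: [0.713, 0.701, -0.0, -0.0]
force: [-2.3, 0.2, 5.3]
finger_gap: 0.522
```

step_arm([
  {"delta_pos": [0,0.1,0],"hand": 4.5,"rot": [0,0,0]},
  {"delta_pos": [0,0,0],"hand": 4.5,"rot": [0,0,0]},
])

```text
clock: 19.98
eef_pos: [0.491, -0.2999, -0.0037]
eef_rot: [0.713, 0.701, -0.0, -0.0]
force: [-3.1, -0.5, 4.6]
finger_gap: 0.524
```

step_arm([
  {"delta_pos": [0,0.1,0],"hand": 4.5,"rot": [0,0,0]},
  {"delta_pos": [0,0,0],"hand": 4.5,"rot": [0,0,0]},
])

```text
clock: 20.23
eef_pos: [0.492, -0.2999, -0.0037]
eef_rot: [0.713, 0.701, -0.0, -0.0]
force: [-2.5, 0.4, 4.7]
finger_gap: 0.526
```

step_arm([
  {"delta_pos": [0,0.1,-0.02],"hand": 4.5,"rot": [0,0,0]},
  {"delta_pos": [0,0,0],"hand": 4.5,"rot": [0,0,0]},
])

```text
clock: 20.48
eef_pos: [0.4932, -0.2997, -0.0037]
eef_rot: [0.713, 0.701, -0.0, 0.0]
force: [0.0, 0.0, -0.2]
finger_gap: 0.528
```

step_arm([
  {"delta_pos": [0,0.1,0],"hand": 4.5,"rot": [0,0,0]},
  {"delta_pos": [0,0,0],"hand": 4.5,"rot": [0,0,0]},
])

```text
clock: 20.72
eef_pos: [0.4942, -0.2998, -0.0036]
eef_rot: [0.713, 0.701, -0.0, 0.0]
force: [0.3, 0.1, -0.2]
finger_gap: 0.522
```

step_arm([
  {"delta_pos": [0,0.05,0],"hand": 4.5,"rot": [0,0,0]},
  {"delta_pos": [0,0,0],"hand": 4.5,"rot": [0,0,0]},
])

```text
clock: 20.98
eef_pos: [0.4946, -0.2997, -0.0037]
eef_rot: [0.713, 0.701, -0.0, -0.0]
force: [-2.7, -0.2, -0.0]
finger_gap: 0.527
```

step_arm([
  {"delta_pos": [0,0.04,0],"hand": 4.5,"rot": [0,0,0]},
  {"delta_pos": [0,0,0],"hand": 4.5,"rot": [0,0,0]},
])

```text
clock: 21.22
eef_pos: [0.4945, -0.2997, -0.0037]
eef_rot: [0.713, 0.701, -0.0, -0.0]
force: [-5.4, 1.2, 2.1]
finger_gap: 0.524
```

```bash
python3 - <<'E'
from h import *
r,R=st(); print(r['torque'].round(2))
E
```

```text
21.225 [ 0.4945 -0.2997 -0.0037] x [1.710e-02 9.999e-01 3.000e-04] y [ 9.999e-01 -1.710e-02 -8.000e-04] z [-8.e-04  3.e-04 -1.e+00] q [ 0.13  0.62  0.47  1.87 -0.4   0.74  0.81] F [-5.44  1.21  2.13] 0.5243392033200363
[0.18 1.23 0.06]
```

step_arm([
  {"delta_pos": [-0.1,-0.04,0],"hand": 4.5,"rot": [0,0,0]},
  {"delta_pos": [-0.2,0,0],"hand": 4.5,"rot": [0,0,0]},
  {"delta_pos": [-0.2,0,0],"hand": 4.5,"rot": [0,0,0]},
  {"delta_pos": [-0.2,0,0],"hand": 4.5,"rot": [0,0,0]},
  {"delta_pos": [0,0,0],"hand": 4.5,"rot": [0,0,0]},
])

```text
clock: 21.85
eef_pos: [0.4945, -0.3061, -0.0037]
eef_rot: [0.713, 0.701, 0.0, -0.0]
force: [-2.1, 4.5, 2.7]
finger_gap: 0.523
```

step_arm([
  {"delta_pos": [-0.1,0,0],"hand": 4.5,"rot": [0,0,0]},
  {"delta_pos": [-0.1,0,0],"hand": 4.5,"rot": [0,0,0]},
  {"delta_pos": [0,0,0],"hand": 4.5,"rot": [0,0,0]},
])

```text
clock: 22.22
eef_pos: [0.4945, -0.3079, -0.0037]
eef_rot: [0.713, 0.701, 0.0, -0.001]
force: [-2.9, 4.9, 3.8]
finger_gap: 0.526
```

step_arm([
  {"delta_pos": [-0.05,0,0],"hand": 4.5,"rot": [0,0,0]},
  {"delta_pos": [-0.05,0,0],"hand": 4.5,"rot": [0,0,0]},
])

```text
clock: 22.48
eef_pos: [0.4945, -0.3087, -0.0037]
eef_rot: [0.713, 0.701, 0.0, -0.001]
force: [-2.2, 6.0, 3.9]
finger_gap: 0.523
```

step_arm([
  {"delta_pos": [-0.05,0,-0.03],"hand": 4.5,"rot": [0,0,0]},
  {"delta_pos": [0,0,0],"hand": 4.5,"rot": [0,0,0]},
])

```text
clock: 22.72
eef_pos: [0.4945, -0.3102, -0.0034]
eef_rot: [0.713, 0.701, -0.0, 0.0]
force: [-2.1, 0.7, -1.2]
finger_gap: 0.53
```

step_arm([
  {"delta_pos": [-0.05,0,0],"hand": 4.5,"rot": [0,0,0]},
  {"delta_pos": [0,0,0],"hand": 4.5,"rot": [0,0,0]},
])

```text
clock: 22.98
eef_pos: [0.4945, -0.3109, -0.0033]
eef_rot: [0.713, 0.701, -0.0, 0.0]
force: [-0.5, 1.1, -1.4]
finger_gap: 0.526
```

step_arm([
  {"delta_pos": [-0.05,0,0],"hand": 4.5,"rot": [0,0,0]},
  {"delta_pos": [0,0,0],"hand": 4.5,"rot": [0,0,0]},
])

```text
clock: 23.22
eef_pos: [0.4944, -0.3114, -0.0033]
eef_rot: [0.713, 0.701, -0.0, 0.0]
force: [-1.5, 0.3, -1.8]
finger_gap: 0.527
```

step_arm([
  {"delta_pos": [-0.05,0,0],"hand": 4.5,"rot": [0,0,0]},
  {"delta_pos": [0,0,0],"hand": 4.5,"rot": [0,0,0]},
])

```text
clock: 23.48
eef_pos: [0.4944, -0.3118, -0.0033]
eef_rot: [0.713, 0.701, -0.0, 0.0]
force: [-1.8, 1.2, -1.5]
finger_gap: 0.524
```

step_arm([
  {"delta_pos": [-0.05,0,0],"hand": 4.5,"rot": [0,0,0]},
  {"delta_pos": [0,0,0],"hand": 4.5,"rot": [0,0,0]},
])

```text
clock: 23.72
eef_pos: [0.4944, -0.3123, -0.0033]
eef_rot: [0.713, 0.701, -0.0, 0.0]
force: [-0.9, 0.8, -2.5]
finger_gap: 0.528
```

step_arm([
  {"delta_pos": [-0.05,0,0],"hand": 4.5,"rot": [0,0,0]},
  {"delta_pos": [0,0,0],"hand": 4.5,"rot": [0,0,0]},
])

```text
clock: 23.98
eef_pos: [0.4944, -0.3128, -0.0033]
eef_rot: [0.713, 0.701, -0.0, 0.0]
force: [-1.4, 1.3, -2.0]
finger_gap: 0.523
```

step_arm([
  {"delta_pos": [-0.05,0,0],"hand": 4.5,"rot": [0,0,0]},
  {"delta_pos": [0,0,0],"hand": 4.5,"rot": [0,0,0]},
])

```text
clock: 24.22
eef_pos: [0.4944, -0.3134, -0.0033]
eef_rot: [0.713, 0.701, -0.0, 0.0]
force: [-0.6, 0.5, -1.5]
finger_gap: 0.529
```

step_arm([
  {"delta_pos": [-0.05,0,0],"hand": 4.5,"rot": [0,0,0]},
  {"delta_pos": [0,0,0],"hand": 4.5,"rot": [0,0,0]},
])

```text
clock: 24.48
eef_pos: [0.4944, -0.3138, -0.0033]
eef_rot: [0.713, 0.701, -0.0, 0.0]
force: [-1.2, 1.0, -0.1]
finger_gap: 0.526
```

step_arm([
  {"delta_pos": [-0.04,0,0],"hand": 4.5,"rot": [0,0,0]},
  {"delta_pos": [0,0,0],"hand": 4.5,"rot": [0,0,0]},
])

```text
clock: 24.72
eef_pos: [0.4944, -0.3142, -0.0033]
eef_rot: [0.713, 0.701, -0.0, 0.0]
force: [-0.9, 1.0, -2.5]
finger_gap: 0.527
```

step_arm([
  {"delta_pos": [-0.04,0,0],"hand": 4.5,"rot": [0,0,0]},
  {"delta_pos": [0,0,0],"hand": 4.5,"rot": [0,0,0]},
])

```text
clock: 24.98
eef_pos: [0.4944, -0.3146, -0.0033]
eef_rot: [0.713, 0.701, -0.0, 0.0]
force: [-0.9, 0.6, -1.8]
finger_gap: 0.525
```

step_arm([
  {"delta_pos": [-0.04,0,0],"hand": 4.5,"rot": [0,0,0]},
  {"delta_pos": [0,0,0],"hand": 4.5,"rot": [0,0,0]},
])

```text
clock: 25.22
eef_pos: [0.4944, -0.3147, -0.0033]
eef_rot: [0.713, 0.701, 0.0, -0.0]
force: [-1.8, 3.3, -0.0]
finger_gap: 0.524
```

Fy rose to 3.3 N and travel stalled, which suggests the stop. One small confirming nudge:

step_arm([
  {"delta_pos": [-0.03,0,0],"hand": 4.5,"rot": [0,0,0]},
  {"delta_pos": [0,0,0],"hand": 4.5,"rot": [0,0,0]},
])

```text
clock: 25.48
eef_pos: [0.4944, -0.3148, -0.0033]
eef_rot: [0.713, 0.701, 0.0, -0.0]
force: [-2.0, 5.6, 0.7]
finger_gap: 0.522
```

```bash
python3 - <<'E'
from h import *
r,R=st(); print(r['torque'].round(2))
E
```

```text
25.475 [ 0.4944 -0.3148 -0.0033] x [1.680e-02 9.999e-01 6.000e-04] y [ 9.999e-01 -1.680e-02 -2.000e-04] z [-2.e-04  6.e-04 -1.e+00] q [ 0.16  0.63  0.47  1.85 -0.4   0.75  0.83] F [-2.02  5.63  0.74] 0.5217101119826455
[1.14 0.48 0.05]
```

Stop confirmed at 5.6 N. I'll settle it onto the board and release slowly.

step_arm([
  {"delta_pos": [0,0.02,0.04],"hand": 4.5,"rot": [0,0,0]},
  {"delta_pos": [0,0,0],"hand": 4.8,"rot": [0,0,0]},
  {"delta_pos": [0,0,0],"hand": 5.0,"rot": [0,0,0]},
  {"delta_pos": [0,0,0],"hand": 5.1,"rot": [0,0,0]},
  {"delta_pos": [0,0,0],"hand": 5.3,"rot": [0,0,0]},
  {"delta_pos": [0,0,0],"hand": 5.6,"rot": [0,0,0]},
  {"delta_pos": [0,0,0],"hand": 6.0,"rot": [0,0,0]},
  {"delta_pos": [0,0,0],"hand": 6.0,"rot": [0,0,0]},
])

```text
clock: 26.48
eef_pos: [0.4946, -0.3153, -0.0037]
eef_rot: [0.713, 0.701, -0.0, 0.0]
force: [-0.3, -0.8, 0.6]
finger_gap: 0.639
```

step_arm([
  {"delta_pos": [0,0,-0.5],"hand": 6.2,"rot": [0,0,0]},
  {"delta_pos": [0,0,-2],"hand": 6.2,"rot": [0,0,0]},
  {"delta_pos": [0,0,-4],"hand": 6.2,"rot": [0,0,0]},
  {"delta_pos": [0,0,-4],"hand": 6.2,"rot": [0,0,0]},
  {"delta_pos": [4,0,-4],"hand": 6.2,"rot": [0,0,0]},
  {"delta_pos": [4,0,-2],"hand": 6.2,"rot": [0,0,0]},
  {"delta_pos": [4,0,0],"hand": 6.2,"rot": [0,0,0]},
  {"delta_pos": [4,0,0],"hand": 6.2,"rot": [0,0,0]},
])

```text
clock: 27.48
eef_pos: [0.4974, -0.1542, 0.1629]
eef_rot: [0.713, 0.701, 0.001, 0.001]
force: [0.4, 0.6, -0.0]
finger_gap: 0.658
```

step_arm([
  {"delta_pos": [4,0,0],"hand": 6.2,"rot": [0,0,0]},
  {"delta_pos": [4,0,0],"hand": 6.2,"rot": [0,0,0]},
  {"delta_pos": [4,0,0],"hand": 6.2,"rot": [0,0,0]},
  {"delta_pos": [4,0,0],"hand": 6.2,"rot": [0,0,0]},
  {"delta_pos": [0,0,0],"hand": 6.2,"rot": [0,0,0]},
])

```text
clock: 28.1
eef_pos: [0.5001, 0.0073, 0.1624]
eef_rot: [0.712, 0.702, 0.001, 0.0]
force: [0.6, 0.1, 0.8]
finger_gap: 0.661
```

```bash
python3 - <<'E'
from h import *
st(); d=grab('top'); e=grab('side')
print('side far',edge(d,(.470,-.18),(.468,-.30),.024,half=.006),'rear end',edge(d,(.475,-.160),(.515,-.160),.024),'front',edge(d,(.475,-.3395),(.51,-.3395),.024,half=.006))
W=pts(e); t=(np.abs(W[...,0]-.53)<.05)&(W[...,1]>.19)&(W[...,1]<.29); print('stack z',np.nanpercentile(W[...,2][t],[5,50,95]))
cv2.imwrite('pics/t7.png',np.vstack([cv2.resize(d['color'][195:270,340:480,::-1],(700,375),interpolation=2),np.hstack([cv2.resize(d['color'][180:260,140:260,::-1],(350,225),interpolation=2),cv2.resize(e['color'][90:190,250:350,::-1],(350,225),interpolation=2)])]))
E
```

```text
28.1 [0.5001 0.0073 0.1624] x [1.300e-02 9.999e-01 8.000e-04] y [ 0.9999 -0.0131  0.001 ] z [ 1.e-03  8.e-04 -1.e+00] q [-0.49  0.23  0.48  1.95 -0.13  0.98  0.04] F [0.62 0.07 0.75] 0.6611764861997589
side far (array([ 0.4711, -0.241 ], dtype=float32), 89.11) rear end (array([ 0.4953, -0.1604], dtype=float32), 0.74) front (array([ 0.4935, -0.3378], dtype=float32), 4.97)
stack z [0.0256962  0.02742621 0.02915641]
```

View pics/t7.png

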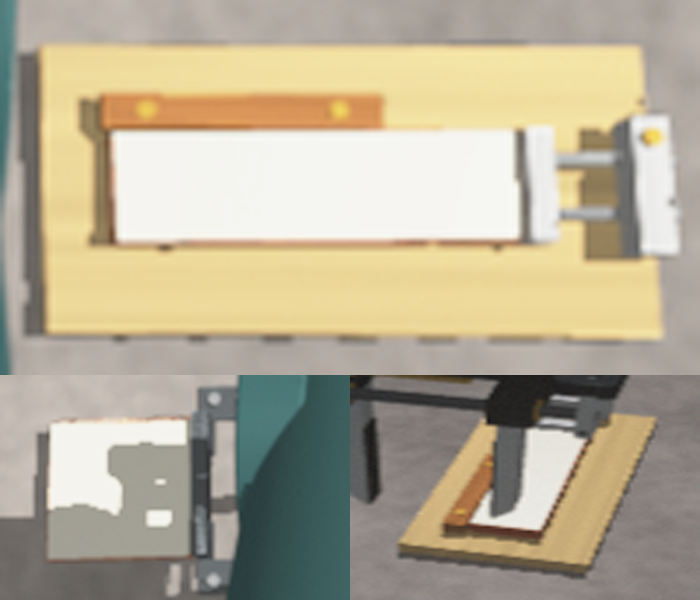

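The last picture shows the strip flush along the rail and its end at the stop, with only a thin dark line, about the size of the stop face's visible upper part. The stack is flat and square behind the gate. Stop feel and vision agree to within about 2 mm, so I'm handing in.

```bash
python3 -c "
from h import *
ticket.sign_off()"
```

```text
the job is handed in; nothing more can be done
```

I drew the strip out through the gate, laid it on the jig, slid it against the rail and up to the stop, let go, and handed the job in at about 28 s. Pin travel is not reported and I couldn't see it, so "pin pressed" rests on the contact evidence below.

- **Drawing out:** sideways force on the strip stayed around 1 N and the drag peaked at about 12 N in the readings. The stack top then measured 27 mm, which is three tiles flat, and the tiles looked square behind the gate.
- **Stop:** I advanced in steps of about 0.4 mm. Travel stalled at 3.3 N, and one small nudge brought it to 5.6 N, against the 18 N limit. That was about 1–2 mm from where the camera put the stop.
- **After release:** in the last picture the strip lies flush along the rail and at the stop. Its long side measured 89.11°, against 88.9° for the rail.
- **Cup, dish and hammer:** I never moved the arm against them, but I did not re-measure their positions.

**Disagreements:**
- The reported TCP height was about 18 mm lower than the real fingertips. My first grip therefore closed in the air above the strip, without any force reading. I re-gripped after feeling my way down.
- The last picture shows a thin dark line between the strip's end and the stop. I took it for the stop's shaded face because its size fits, but I did not confirm that another way.
- The camera line fit on the strip's front edge was off in angle (5°), so I relied on the feel of the contact there.

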